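# Throw the lever behind the push-to-open hatch

### The job

Press the upper edge of the hatch on the sloping front of the machine's control box so that its spring catch pops it ajar, then swing it right over towards the robot until it lies open on its stop. Inside, push the lever with the ball knob all the way over to the back; do not shift the flat paddle lever beside it, and leave the spanner and hammer beside the box and the steel pieces on its ledge where they are.

Things in the scene. Friction and masses are not known exactly. Their poses are not given: they have to be found in the camera images.
- control_box: cream cast box fixed to the bench, 300 mm wide. Origin on the bench under the middle of the hatch's hinge line; x into the box (away from the robot at yaw 0), y left, z up. Front wall 43 mm high; the front slopes up at 0.70 rad to a flat ledge, 158 mm high, x = 136 to 211 mm. Cheeks 19 mm thick at y = +-131 to +-150 mm flank the opening; floor inside 8 mm high
- hatch_hinge (a point): middle of the hatch's hinge axis, which runs along the box's y at its low front edge, 45 mm above the bench
- hatch_edge (a point): middle of the outer face at the hatch's free (upper, far) edge, 170 mm from the hinge; moves with the hatch. The hatch is a smooth grey plate 170 x 256 x 6 mm, about 0.3 kg, flush with the slope when shut, without handle
- hatch_press (a point): where to press: thin dark rubber strip (12 x 60 mm) on the hatch's outer face, 18 mm from the free edge; the point is its centre, z is the outward normal. Pressed in 8 mm or more here (hatch beyond -0.05 rad; about 5 N, its stop is at 12 mm) the catch lets go; when the press is taken away the ejector lifts the hatch to ajar in about half a second
- hatch (a joint): hatch angle, rad: 0 shut, negative pressed in (stop at -0.08), about 0.3 ajar, 0.87 upright, 2.2 open on its stop, lying towards the robot over the box's front. Ajar, its free edge stands some 30 mm above the ledge's level and forward of it, so a finger can go down behind that edge and draw it up and over towards the robot. Beyond upright it falls open by its own weight and stays
- ejector (a joint): sprung pin of the catch, at the left cheek (y = 110 mm), under the hatch; m: 0 held by the catch, negative pressed in, 0.025 fully out, hatch popped. With the hatch open it stands in the opening at x about 45 mm, up to 115 mm above the bench. Once tripped it does not lock again
- ball_lever (a joint): angle of the lever with the ball knob, rad: 0 leaning to the front (0.45 rad from upright), 0.9 leaning to the back on its stop; starts between 0 and 0.12, stays where it is left, about 2.5 N at the knob
- ball_tip (a point): centre of the black ball knob, 20 mm in diameter, 55 mm above the lever's pivot along its 8 mm steel stem. The pivot lies 85 mm into the box from the hinge line, 25 mm above the bench, axis along the box's y. The levers stand side by side, 76 to 116 mm apart; which one is left and which right varies
- paddle_lever (a joint): angle of the lever with the flat paddle, same meaning and starts as ball_lever; it must stay where it is
- paddle_tip (a point): centre of the flat black paddle, 26 mm wide, 30 mm tall, 5 mm thick, 47 mm above its pivot, which lies like that of the ball lever
- spanner: loose open-ended spanner on the bench to the left of the box; a bystander, leave it alone. Origin at the centre of its underside
- hammer: loose hammer on the bench to the right of the box; a bystander, leave it alone. Origin at the centre of its underside
- stud: loose steel clamping stud, 50 mm tall on a 32 mm foot, standing on the box's flat ledge at its right end; a bystander, leave it alone. Origin at the centre of its underside
- step_block: loose steel step block 40 x 30 x 36 mm, on the ledge at its left end; a bystander, leave it alone. Origin at the centre of its underside

How it is judged:
By the outcome, as a careful person would: the job done as asked, in the order asked, and still so for the second after the job is handed in, with the robot touching nothing.
It also fails if it takes over 48 s, if anything falls off the work surface, if the arm or the gripper's body presses on something with over 40 N, if the wrist force passes 120 N, or if a joint passes its speed limit or range.

### The arm

A 7-joint arm with a two-finger parallel gripper is mounted at the origin on the work surface. World frame = base frame: x ahead of the robot, y to its left, z up, the work surface at z = 0. Lengths are in m, angles in rad, forces in N, time in s.
With the tool pointing down it reaches from about 0.4 to 0.9 m from the base axis. Payload 5.6 kg.
Tool frame: the origin (TCP) lies midway between the tips of the shut fingers; the grasp point (between the pads) lies 19 mm behind it; x points along the fingers, y is the direction in which the jaws open and shut, and the axes are right-handed (so a half turn about x gives the same grasp; the last joint's range is limited). The gripper opens to 92 mm and grips with 3 to 60 N. Pads are 20 mm wide; open, the fingers measure 128 mm over their backs; the gripper's body (75 mm by 189 mm) begins 69 mm behind the grasp point.
Start: joints at [1.181, 0.468, -0.012, 1.603, 0.006, 1.071, -0.056], TCP at [0.221, -0.611, 0.215] pointing down, gripper open.
Joint ranges: [-2.53, 2.53], [-0.31, 2.02], [-1.57, 1.55], [0.28, 2.44], [-1.29, 4.43], [0.15, 1.84], [-2.92, 2.92]. Speed limits (rad/s): [2.57, 2.57, 3.14, 3.14, 3.14, 3.14, 3.14].

### API

Orientations are given as a 3x3 rotation matrix whose columns are the frame's x, y, z axes.
In Python, from bench import robot, eyes, job gives the robot as it stands. The module is installed in compiled form; this text tells all that it offers.
- The arm moves only by the shell command python3 -m jog 'ROWS'. ROWS is JSON, one flat list of numbers, 5 for each row, row after row: the shift along the tool's x, y, z in m, then the turn about the tool's x in rad, then the finger opening in m, from 0 to 0.0919. In form: [tx, ty, tz, yaw, claw, tx, ty, tz, yaw, claw, ...]. A call has 1 to 12 rows; each row is the pose to reach, as a shift and turn from the pose measured when the call began, along the tool's axes at that moment; what a row does not reach only later rows make up. A row lasts 1/8 s, in which the tool goes at most 62.5 mm and 10.7 degrees, less where a joint would pass 70% of its speed; a pose out of reach is approached as far as the arm can. A call with a gripper value outside its range is refused whole. The fingers move at their own pace and stop on an object; the grip force is fixed at half the most. Time passes only in rows, so rows that repeat a pose let the fingers close. It gives the time, the measured TCP pose, the force and the opening at its end, in the units of the state.
- robot.get_obs(): the state, without advancing time (a new reading comes with each control period).
- eyes.camera(name): name is "scene" or "side" or "wrist"; returns the picture (384x512x3 uint8, red, green, blue); there is no depth.
- eyes.camera_params(name): a dict with "fx", "fy", "cx", "cy" (pixels), "distortion" ([k1, k2, p1, p2, k3] as OpenCV has them; the pictures are not rectified), "rvec" (rotation vector, rad) and "tvec" (3), from world to camera coordinates, as OpenCV has them; the wrist camera has in their place "T_tool_cam" (4x4, takes a point from camera to tool coordinates, whose origin is the TCP and whose axes are the tool frame's). Camera axes: x right, y down, z forward; pixel columns grow to the right and rows downward; lengths in m; the calibration is good to about 2 mm. A picture is of the moment at which its call begins: read the wrist's pose just before it. camera_params takes no time and is no camera call.
- job.finish_job(): hands the job in, once; it reports no verdict.
The state is a dict: "time_s": time; "joint_pos": joint angles; "joint_velocities": joint speeds; "effort": joint torques, N m; "tcp_pos": TCP position; "eef_rot": TCP orientation; "wrist_force": force on the tool from outside, world axes, zero at the start; "torque": the same for the moment, N m; "finger_gap": finger opening in m.
Only numpy, scipy, OpenCV 4.12 (cv2) and the standard library are available. Lean on these libraries where they do the work, as an engineer would, in place of code of your own. Each camera call takes 0.05 s, during which the arm holds its last target.

## Working session

There is one attempt and no reset: what is moved stays moved. The work goes in short steps, Python scripts to look and compute and a shell command to move; the robot and the scene stay as the last step left them, time stands still between calls to the robot, and variables do not carry over. Pictures are saved under pics/ and viewed, and the job is handed in when it is done.

```bash
mkdir -p pics
python3 - <<'E'
from bench import robot, eyes
import cv2
o=robot.get_obs()
for k in o: print(k,o[k])
for n in("scene","side","wrist"):
    cv2.imwrite(f"pics/{n}0.png",cv2.cvtColor(eyes.camera(n),cv2.COLOR_RGB2BGR)); print(n,eyes.camera_params(n))
E
```

```text
time_s 0.0
joint_pos [ 1.1810043   0.46836867 -0.01162768  1.60361021  0.00600055  1.07140471
 -0.05632063]
joint_velocities [ 0.00129426  0.00010452  0.00076224 -0.00196636 -0.00046406  0.00213272
  0.00046779]
effort [-9.20983657e-04 -5.20581007e+01 -1.29255644e-02 -2.43754148e+01
 -5.66693244e-02  1.73778576e-02  1.67840735e-04]
tcp_pos [ 0.22067438 -0.6107764   0.21365144]
eef_rot [[-7.01371990e-04  3.39823441e-01 -9.40488988e-01]
 [ 1.61006816e-03 -9.40487617e-01 -3.39824146e-01]
 [-9.99998458e-01 -1.75259451e-03  1.12492769e-04]]
wrist_force [-0.32674896 -0.09498068  0.79190709]
torque [ 0.02048834 -0.01382251  0.0440383 ]
finger_gap 0.09167545791556383
scene {'fx': 349.00952184813275, 'fy': 349.00952184813275, 'cx': 252.60417178864216, 'cy': 188.80999617234335, 'distortion': array([-0.04163049,  0.        ,  0.        ,  0.        ,  0.        ]), 'rvec': array([ 2.10605705,  0.62952158, -0.33422734]), 'tvec': array([-0.54055466, -0.0786059 ,  1.12632743])}
side {'fx': 352.33426890806027, 'fy': 352.33426890806027, 'cx': 250.010163680541, 'cy': 192.67162816861503, 'distortion': array([-0.1102367,  0.       ,  0.       ,  0.       ,  0.       ]), 'rvec': array([ 0.70075568, -2.75464832,  0.94037354]), 'tvec': array([0.5435731 , 0.26707559, 0.88741707])}
wrist {'fx': 345.7927300533945, 'fy': 345.7927300533945, 'cx': 252.15286768367233, 'cy': 188.21335299607597, 'distortion': array([-0.08069251,  0.        ,  0.        ,  0.        ,  0.        ]), 'T_tool_cam': array([[-8.94486947e-04, -2.89009234e-01,  9.57325891e-01,
        -1.68255875e-01],
       [ 9.99999403e-01, -8.59981353e-04,  6.74737690e-04,
        -1.26532366e-03],
       [ 6.28276993e-04,  9.57325923e-01,  2.89009831e-01,
        -8.16769663e-02],
       [ 0.00000000e+00,  0.00000000e+00,  0.00000000e+00,
         1.00000000e+00]])}
```

View pics/scene0.png

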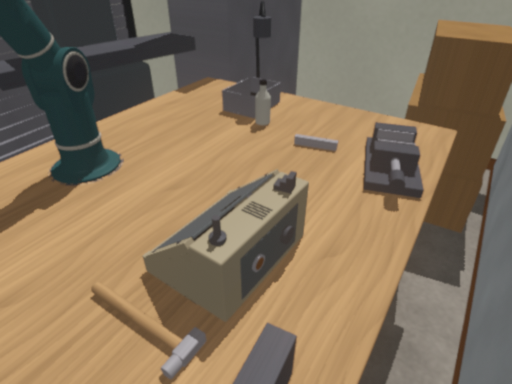

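View pics/side0.png

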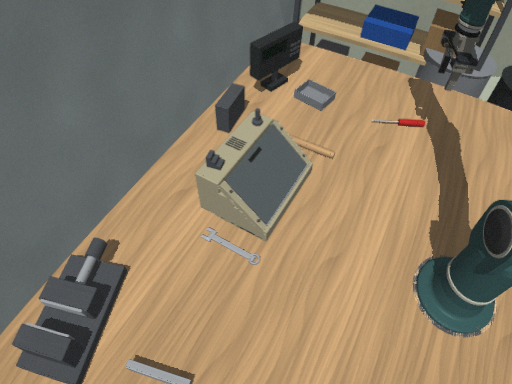

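View pics/wrist0.png

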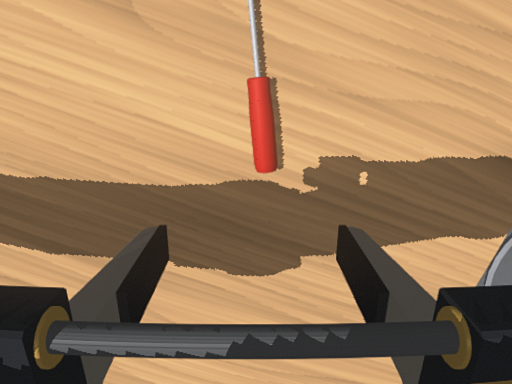

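Run:
```python
import cv2
a=cv2.imread("pics/side0.png")[90:250,180:350]; cv2.imwrite("pics/s1.png",cv2.resize(a,None,fx=4.5,fy=3.7,interpolation=cv2.INTER_CUBIC) if 0 else cv2.resize(a,None,fx=3.7,fy=3.7,interpolation=cv2.INTER_CUBIC))
a=cv2.imread("pics/scene0.png")[160:320,135:325]; cv2.imwrite("pics/c1.png",cv2.resize(a,None,fx=3.7,fy=3.7,interpolation=cv2.INTER_CUBIC))
```

```text
(no output)
```

View pics/s1.png

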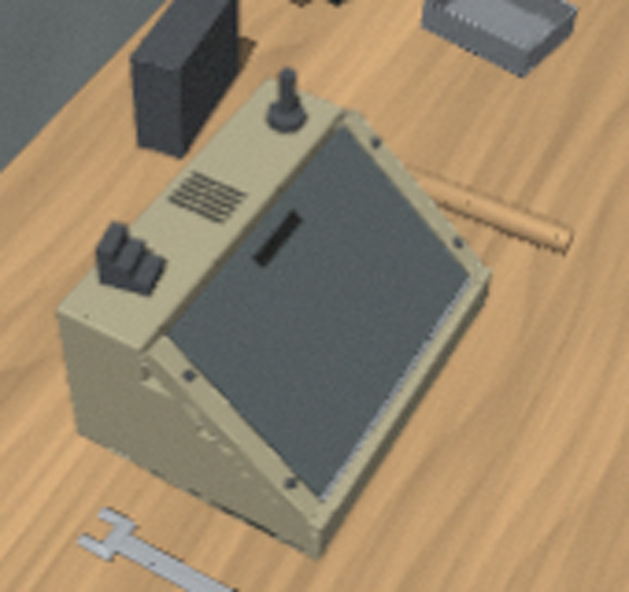

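View pics/c1.png

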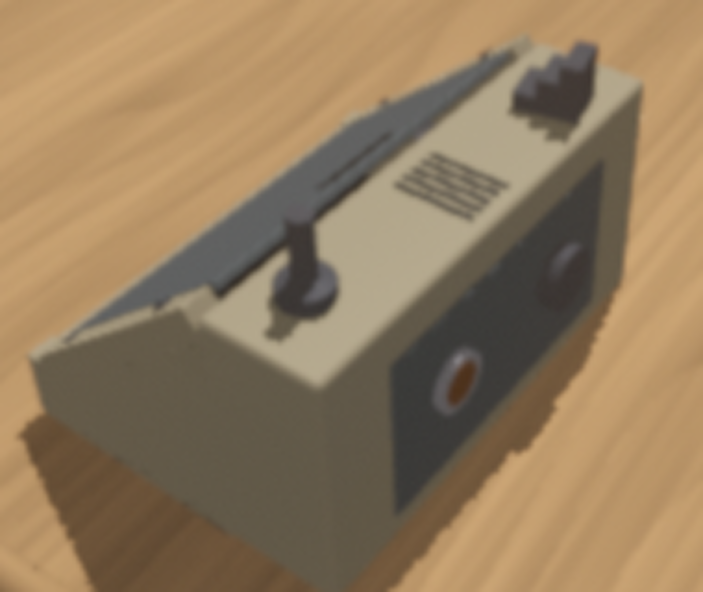

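```bash
cat > h.py <<'E'
import numpy as np, cv2
from bench import eyes, robot
def ray(n,uv,obs=None):
    p=eyes.camera_params(n); K=np.array([[p['fx'],0,p['cx']],[0,p['fy'],p['cy']],[0,0,1]])
    q=cv2.undistortPoints(np.array([[uv]],float),K,p['distortion'])[0,0]; d=np.array([q[0],q[1],1])
    if n=='wrist':
        T=p['T_tool_cam']; R=obs['eef_rot']; return obs['tcp_pos']+R@T[:3,3], R@T[:3,:3]@d
    R=cv2.Rodrigues(p['rvec'])[0]; return -R.T@p['tvec'], R.T@d
def onz(n,uv,z,obs=None):
    c,d=ray(n,uv,obs); return c+d*(z-c[2])/d[2]
def proj(n,P,obs=None):
    p=eyes.camera_params(n); K=np.array([[p['fx'],0,p['cx']],[0,p['fy'],p['cy']],[0,0,1]])
    P=np.atleast_2d(P).astype(float)
    if n=='wrist':
        T=p['T_tool_cam']; Rw=obs['eef_rot']@T[:3,:3]; c=obs['tcp_pos']+obs['eef_rot']@T[:3,3]
        R=Rw.T; t=-R@c; rv=cv2.Rodrigues(R)[0]
    else: rv,t=p['rvec'],p['tvec']
    return cv2.projectPoints(P,rv,t,K,p['distortion'])[0][:,0]
E
cat > m1.py <<'E'
from h import *
pts=[('side',(62,312),(.211,.15,.158)),('side',(80,435),(.211,.15,0)),('side',(318,555),(0,.15,0)),('side',(488,285),(0,-.15,.043)),
('side',(165,330),(.13,.128,.1545)),('side',(343,125),(.13,-.128,.1545)),('side',(278,238),(.116,0,.143)),
('scene',(320,388),(.211,-.15,.158)),('scene',(642,85),(.211,.15,.158)),('scene',(335,592),(.211,-.15,0)),('scene',(33,358),(0,-.15,.043))]
off={'side':(180,90),'scene':(135,160)}
A=[];B=[]
for n,c,b in pts:
    uv=np.array(c)/3.7+off[n]; A.append(onz(n,uv,b[2])[:2]); B.append(b[:2])
A=np.array(A);B=np.array(B)
a=A-A.mean(0);b=B-B.mean(0)
yaw=np.arctan2((b[:,0]*a[:,1]-b[:,1]*a[:,0]).sum(),(a*b).sum())
R=np.array([[np.cos(yaw),-np.sin(yaw)],[np.sin(yaw),np.cos(yaw)]]); t=A.mean(0)-R@B.mean(0)
print(yaw,t); print(np.round(((A-t)@R-B)*1000,1))
for nm,b in dict(press=(.116-.0,0,.143),edge=(.13,0,.155),stud=(.17,-.12,.158)).items(): print(nm,R@b[:2]+t,b[2])
E
python3 m1.py
```

```text
-0.05404500372966146 [ 0.51866214 -0.05385722]
[[ -6.4   2.2]
 [ -1.3  -0.1]
 [ -8.7  -5.3]
 [-11.8  15.9]
 [  5.1  -2.9]
 [  3.8  -1.9]
 [  2.9  -3.2]
 [  8.8   0.9]
 [  6.1  -9.4]
 [  3.    5.7]
 [ -1.3  -1.8]]
press [ 0.63449277 -0.06012339] 0.143
edge [ 0.64847233 -0.06087966] 0.155
stud [ 0.68193168 -0.18286519] 0.158
```

```bash
python3 -m jog '[-0.12,0,0,0,0, -0.12,0,0,0,0, -0.12,-0.378,-0.576,0.40,0, -0.12,-0.378,-0.576,0.40,0, -0.12,-0.378,-0.576,0.40,0, -0.12,-0.378,-0.576,0.40,0, -0.12,-0.378,-0.576,0.40,0, -0.12,-0.378,-0.576,0.40,0, -0.12,-0.378,-0.576,0.40,0, -0.12,-0.378,-0.576,0.40,0, -0.12,-0.378,-0.576,0.40,0, -0.12,-0.378,-0.576,0.40,0]'
```

```text
time_s: 1.65
tcp_pos: [0.5954, -0.1109, 0.3342]
eef_rot: [[-0.001, -0.054, -0.999], [0.001, -0.999, 0.054], [-1.0, -0.001, 0.001]]
wrist_force: [0.6, 0.0, 0.5]
finger_gap: 0.0005
```

```bash
python3 -m jog '[0,-0.053,-0.036,0,0, 0,-0.053,-0.036,0,0, 0,-0.053,-0.036,0,0, 0,-0.053,-0.036,0,0]'
python3 - <<'E'
from h import *
o=robot.get_obs(); print(o['tcp_pos'],o['time_s'])
im=eyes.camera('wrist'); cv2.imwrite("pics/w1.png",cv2.cvtColor(im,cv2.COLOR_RGB2BGR)); cv2.imwrite("pics/w1b.png",cv2.resize(cv2.cvtColor(im,cv2.COLOR_RGB2BGR),None,fx=1.5,fy=1.5))
E
```

```text
time_s: 2.15
tcp_pos: [0.6335, -0.0622, 0.3342]
eef_rot: [[-0.001, -0.057, -0.998], [-0.0, -0.998, 0.057], [-1.0, 0.0, 0.001]]
wrist_force: [0.5, -1.0, 0.9]
finger_gap: 0.0006
[ 0.6335496  -0.0621597   0.33420877] 2.15
```

View pics/w1b.png

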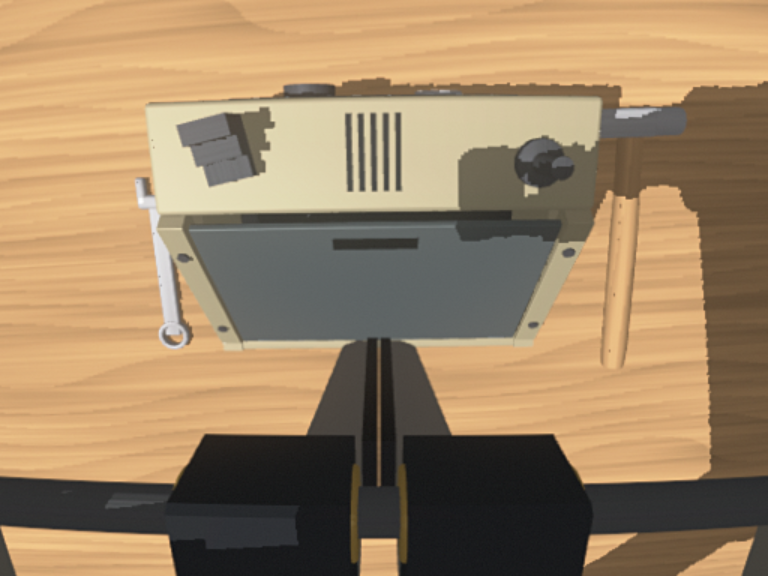

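```bash
cat > m2.py <<'E'
from h import *
o=robot.get_obs()
im=cv2.imread('pics/w1.png'); g=im.sum(2)/3
sub=g[155:172,215:285]; m=(sub<60).astype(np.uint8)
n,l,s,c=cv2.connectedComponentsWithStats(m); k=1+s[1:,4].argmax(); print(s[k],c[k]+[215,155])
uvS=c[k]+[215,155]
pts=[((147,102),(.211,.15,.158)),((601,97),(.211,-.15,.158)),((590,211),(.136,-.15,.158)),((157,214),(.136,.15,.158)),(None,(.116,0,.143+.003)),
((188,225),(.13,.128,.1545)),((560,220),(.13,-.128,.1545)),((243,341),(0,.128,.045)),((514,337),(0,-.128,.045))]
A=[];B=[]
for c,b in pts:
    uv=uvS if c is None else (np.array(c)+.5)/1.5-.5
    A.append(onz('wrist',uv,b[2],o)[:2]);B.append(b[:2])
A=np.array(A);B=np.array(B)
a=A-A.mean(0);b=B-B.mean(0)
yaw=np.arctan2((b[:,0]*a[:,1]-b[:,1]*a[:,0]).sum(),(a*b).sum())
R=np.array([[np.cos(yaw),-np.sin(yaw)],[np.sin(yaw),np.cos(yaw)]]); t=A.mean(0)-R@B.mean(0)
print(yaw,t); print(np.round(((A-t)@R-B)*1000,1)); print(R@[.1162,0]+t, A[4])
E
python3 m2.py
```

```text
[  7   4  56   7 348] [249.97413793 162.09482759]
-0.04519295468688694 [ 0.5224236  -0.05388661]
[[ 0.8 -4.6]
 [ 0.2  3.6]
 [ 1.4  4.2]
 [ 3.  -2.5]
 [-2.3 -0.1]
 [ 0.4  0.1]
 [ 0.7  1.2]
 [-2.6  1. ]
 [-1.7 -3. ]]
[ 0.63850496 -0.05913624] [ 0.63603404 -0.05911982]
```

```bash
python3 -m jog '[0.08,-0.003,0.003,-0.01,0, 0.14,-0.003,0.003,-0.01,0, 0.179,-0.003,0.003,-0.01,0, 0.179,-0.003,0.003,-0.01,0, 0.179,-0.003,0.003,-0.01,0]'; python3 -m jog '[0.004,0,0,0,0, 0.008,0,0,0,0, 0.010,0,0,0,0, 0.010,0,0,0,0]'
```

```text
time_s: 2.82
tcp_pos: [0.6321, -0.0597, 0.1578]
eef_rot: [[0.003, -0.048, -0.999], [-0.0, -0.999, 0.048], [-1.0, 0.0, -0.003]]
wrist_force: [-0.1, -0.5, 0.7]
finger_gap: 0.0003
time_s: 3.32
tcp_pos: [0.6326, -0.0597, 0.1486]
eef_rot: [[0.004, -0.048, -0.999], [-0.001, -0.999, 0.048], [-1.0, 0.0, -0.004]]
wrist_force: [-0.6, 0.3, 3.5]
finger_gap: 0.0004
```

```bash
python3 -m jog '[0.004,0,0,0,0, 0.008,0,0,0,0, 0.011,0,0.001,0,0, 0.011,0,0.001,0,0]'
```

```text
time_s: 3.82
tcp_pos: [0.6325, -0.0595, 0.1386]
eef_rot: [[0.006, -0.048, -0.999], [-0.001, -0.999, 0.048], [-1.0, 0.0, -0.006]]
wrist_force: [0.5, -0.3, 5.9]
finger_gap: 0.0005
```

```bash
python3 -m jog '[0.003,0,0,0,0, 0.003,0,0,0,0]'; python3 -m jog '[-0.05,0,0,0,0, -0.10,0,0,0,0, -0.10,0,0,0,0, -0.10,0,0,0,0, -0.10,0,0,0,0]'
python3 - <<'E'
from h import *
for n in('side','wrist'):
    im=cv2.cvtColor(eyes.camera(n),cv2.COLOR_RGB2BGR); cv2.imwrite(f"pics/{n}2.png",im)
    if n=='side': cv2.imwrite("pics/side2b.png",cv2.resize(im[60:260,150:380],None,fx=3,fy=3))
E
```

```text
time_s: 4.08
tcp_pos: [0.6336, -0.0596, 0.1371]
eef_rot: [[0.009, -0.048, -0.999], [-0.001, -0.999, 0.048], [-1.0, 0.001, -0.009]]
wrist_force: [-0.1, -0.2, 8.5]
finger_gap: -0.0
time_s: 4.7
tcp_pos: [0.6317, -0.0595, 0.2351]
eef_rot: [[0.005, -0.048, -0.999], [-0.001, -0.999, 0.048], [-1.0, 0.0, -0.005]]
wrist_force: [-0.2, 0.7, -0.1]
finger_gap: 0.0006
```

View pics/side2b.png

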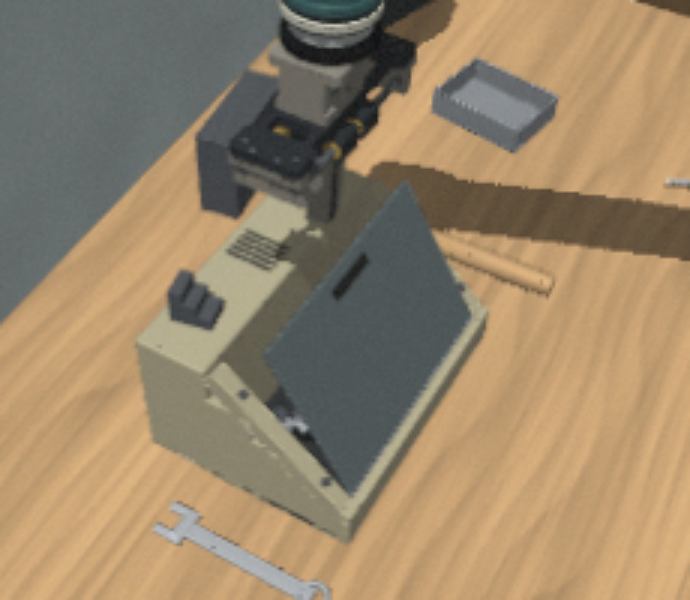

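View pics/wrist2.png

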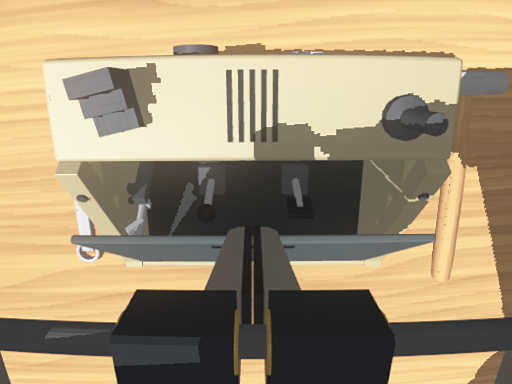

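Run:
```python
from h import *
o=robot.get_obs(); yaw=-.0452;R=np.array([[np.cos(yaw),-np.sin(yaw)],[np.sin(yaw),np.cos(yaw)]]);t=np.array([.5224,-.0539])
for uv,z in [((252,236),.19),((252,160),.158),((206,212),.0745),((299,205),.07)]:
    p=onz('wrist',uv,z,o); print(p,(p[:2]-t)@R)
print((o['tcp_pos'][:2]-t)@R)
```

```text
[ 0.61550838 -0.05759581  0.19      ] [0.09318027 0.00051503]
[ 0.66096372 -0.05982386  0.158     ] [0.13868986 0.00034314]
[ 0.59215307 -0.00975339  0.0745    ] [0.06768708 0.04725328]
[ 0.59348868 -0.10483948  0.07      ] [ 0.07331776 -0.04767534]
[ 0.10979598 -0.0005814 ]
```

```bash
python3 -m jog '[0,0,-0.008,0,0, 0.03,0,-0.008,0,0, 0.067,0,-0.008,0,0, 0.067,0,-0.008,0,0, 0.067,0,-0.008,0,0]'
```

```text
time_s: 5.42
tcp_pos: [0.6414, -0.0598, 0.1695]
eef_rot: [[0.007, -0.048, -0.999], [-0.0, -0.999, 0.048], [-1.0, 0.0, -0.007]]
wrist_force: [0.4, -0.8, -0.1]
finger_gap: 0.0005
```

```bash
python3 -m jog '[0,0,0.015,0,0, 0,0,0.030,0,0, 0,0,0.045,0,0, 0,0,0.06,0,0, 0,0,0.075,0,0, 0,0,0.075,0,0]'
```

```text
time_s: 6.18
tcp_pos: [0.565, -0.0563, 0.169]
eef_rot: [[0.006, -0.048, -0.999], [-0.001, -0.999, 0.048], [-1.0, 0.0, -0.006]]
wrist_force: [0.9, -0.5, -0.4]
finger_gap: 0.0001
```

```bash
python3 -m jog '[0,0,0.015,0,0, 0,0,0.030,0,0, 0,0,0.045,0,0, 0,0,0.06,0,0, 0,0,0.07,0,0, 0,0,0.07,0,0, 0,0,0.07,0,0, 0,0,0.07,0,0]'
python3 - <<'E'
from h import *
for n in('side','wrist'):
    im=cv2.cvtColor(eyes.camera(n),cv2.COLOR_RGB2BGR); cv2.imwrite(f"pics/{n}3.png",im)
    if n=='side': cv2.imwrite("pics/side3b.png",cv2.resize(im[60:260,150:380],None,fx=3,fy=3))
E
```

```text
time_s: 7.18
tcp_pos: [0.4956, -0.0529, 0.1685]
eef_rot: [[0.007, -0.048, -0.999], [-0.001, -0.999, 0.048], [-1.0, 0.0, -0.007]]
wrist_force: [0.7, -0.5, 0.0]
finger_gap: 0.0002
```

View pics/side3b.png

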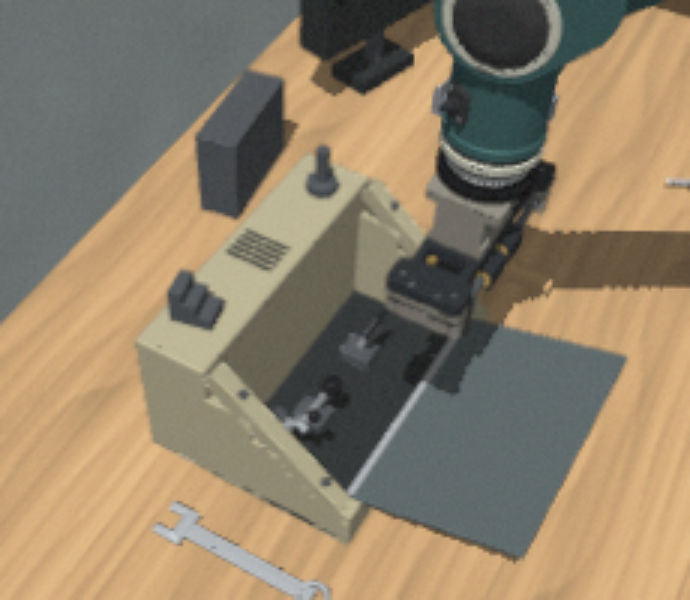

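View pics/wrist3.png

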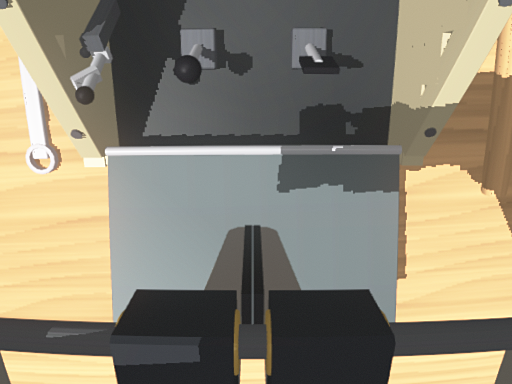

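Run:
```python
from h import *
o=robot.get_obs(); yaw=-.0452;R=np.array([[np.cos(yaw),-np.sin(yaw)],[np.sin(yaw),np.cos(yaw)]]);t=np.array([.5224,-.0539])
for uv,z in [((188,69),.0745),((318,65),.067),((84,95),.115),((198,47),.025),((240,149),.045)]:
    p=onz('wrist',uv,z,o); print(p,(p[:2]-t)@R)
print((o['tcp_pos'][:2]-t)@R)
from h import ray
c,d=ray('wrist',(188,69),o)
# side view ball, crop (335,390)/3+(150,60)
c2,d2=ray('side',(335/3+150,390/3+60))
A=np.stack([d,-d2],1); s=np.linalg.lstsq(A,c2-c,rcond=None)[0]; print(c+d*s[0],c2+d2*s[1])
```

```text
[ 0.59071805 -0.0099053   0.0745    ] [0.06626039 0.04703669]
[ 0.58937306 -0.10578622  0.067     ] [ 0.06924911 -0.04880708]
[0.57699269 0.05113929 0.115     ] [0.04979077 0.10739876]
[ 0.61115851 -0.01146475  0.025     ] [0.08675044 0.04640242]
[ 0.52484241 -0.04309756  0.045     ] [0.00195181 0.01090177]
[-0.02700911 -0.00022314]
[ 0.59090549 -0.00934376  0.07126643] [ 0.58653758 -0.01065585  0.07078539]
```

```bash
python3 -m jog '[0,-0.024,-0.03,0,0, 0,-0.047,-0.061,0,0, 0,-0.047,-0.061,0,0, 0.04,-0.047,-0.061,0,0, 0.075,-0.047,-0.061,0,0, 0.097,-0.047,-0.061,0,0, 0.097,-0.047,-0.061,0,0, 0.097,-0.047,-0.061,0,0]'
```

```text
time_s: 8.28
tcp_pos: [0.5595, -0.0093, 0.0727]
eef_rot: [[0.007, -0.048, -0.999], [-0.001, -0.999, 0.048], [-1.0, 0.0, -0.007]]
wrist_force: [1.0, 0.3, -0.4]
finger_gap: 0.0006
```

```bash
python3 -m jog '[0.002,0,-0.010,0,0, 0.002,0,-0.020,0,0, 0.002,0,-0.030,0,0, 0.002,0,-0.040,0,0, 0.002,0,-0.048,0,0, 0.002,0,-0.048,0,0]';python3 -m jog '[0,0,-0.003,0,0, 0,0,-0.005,0,0, 0,0,-0.005,0,0]'
```

```text
time_s: 9.02
tcp_pos: [0.6086, -0.0116, 0.0708]
eef_rot: [[0.009, -0.048, -0.999], [-0.001, -0.999, 0.048], [-1.0, 0.0, -0.009]]
wrist_force: [0.4, 0.3, 0.7]
finger_gap: 0.0002
time_s: 9.4
tcp_pos: [0.613, -0.0118, 0.0704]
eef_rot: [[0.008, -0.048, -0.999], [-0.001, -0.999, 0.048], [-1.0, 0.0, -0.008]]
wrist_force: [-3.1, 0.3, -1.8]
finger_gap: 0.0006
```

```bash
python3 -m jog '[0,0,-0.002,0,0, 0,0,-0.003,0,0, 0,0,-0.003,0,0]'
```

```text
time_s: 9.78
tcp_pos: [0.6155, -0.0119, 0.0701]
eef_rot: [[0.006, -0.048, -0.999], [-0.001, -0.999, 0.048], [-1.0, 0.0, -0.006]]
wrist_force: [-4.5, 0.6, -2.6]
finger_gap: 0.0009
```

```bash
python3 -m jog '[0,0,-0.002,0,0, 0,0,-0.003,0,0, 0,0,-0.003,0,0]'
python3 - <<'E'
from h import *
for n in('side','wrist'):
    im=cv2.cvtColor(eyes.camera(n),cv2.COLOR_RGB2BGR); cv2.imwrite(f"pics/{n}4.png",im)
    if n=='side': cv2.imwrite("pics/side4b.png",cv2.resize(im[60:260,150:380],None,fx=3,fy=3))
E
```

```text
time_s: 10.15
tcp_pos: [0.6158, -0.012, 0.0699]
eef_rot: [[0.0, -0.048, -0.999], [-0.001, -0.999, 0.048], [-1.0, 0.001, -0.0]]
wrist_force: [-9.6, 0.8, 3.5]
finger_gap: 0.0006
```

View pics/side4b.png

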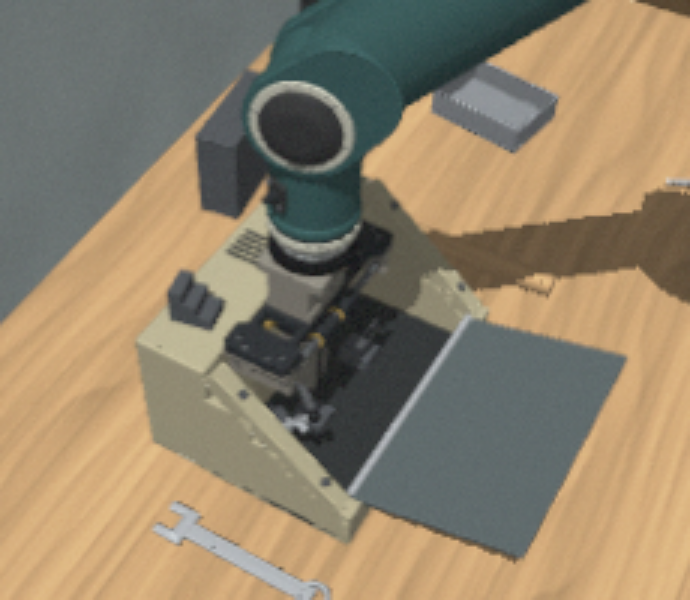

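View pics/wrist4.png

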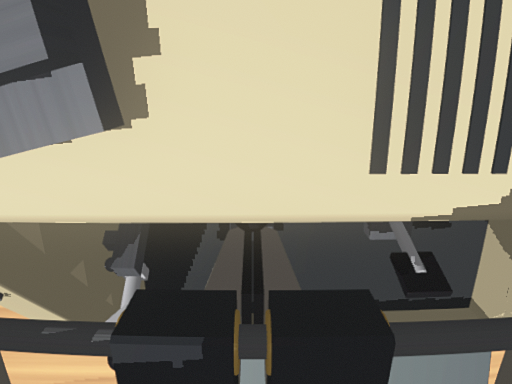

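```bash
python3 -m jog '[0,0,0.02,0,0, 0,0,0.04,0,0, 0,0,0.055,0,0, -0.05,0,0.057,0,0, -0.1,0,0.057,0,0, -0.12,0.02,0.10,0,0, -0.12,0.02,0.115,0,0, -0.12,0.02,0.115,0,0,-0.12,0.02,0.115,0,0]'
python3 - <<'E'
from h import *
o=robot.get_obs(); yaw=-.0452;R=np.array([[np.cos(yaw),-np.sin(yaw)],[np.sin(yaw),np.cos(yaw)]]);t=np.array([.5224,-.0539])
for n in('side','wrist','scene'):
    im=cv2.cvtColor(eyes.camera(n),cv2.COLOR_RGB2BGR); cv2.imwrite(f"pics/{n}5.png",im)
    if n=='side': cv2.imwrite("pics/side5b.png",cv2.resize(im[60:260,150:380],None,fx=3,fy=3))
for a in(0,.1,.8,.85,.9):
    b=np.array([.085+.055*np.sin(a-.45),.047]); w=R@b+t; P=[*w,.025+.055*np.cos(a-.45)]
    print(a,proj('wrist',P,o),(proj('side',P)-[150,60])*3)
E
```

```text
time_s: 11.38
tcp_pos: [0.5008, -0.0259, 0.1895]
eef_rot: [[0.001, -0.047, -0.999], [-0.001, -0.999, 0.047], [-1.0, 0.001, -0.001]]
wrist_force: [1.4, 0.6, -0.2]
finger_gap: 0.0004
0 [[227.60270924  81.4065279 ]] [[335.62906467 388.65991678]]
0.1 [[227.29293717  74.68552   ]] [[331.06132348 385.06258421]]
0.8 [[226.37319822  23.28994914]] [[296.84526214 368.9005701 ]]
0.85 [[226.40638965  19.95285581]] [[294.54540347 368.48281045]]
0.9 [[226.4528611   16.73654051]] [[292.29986531 368.17240984]]
```

View pics/side5b.png

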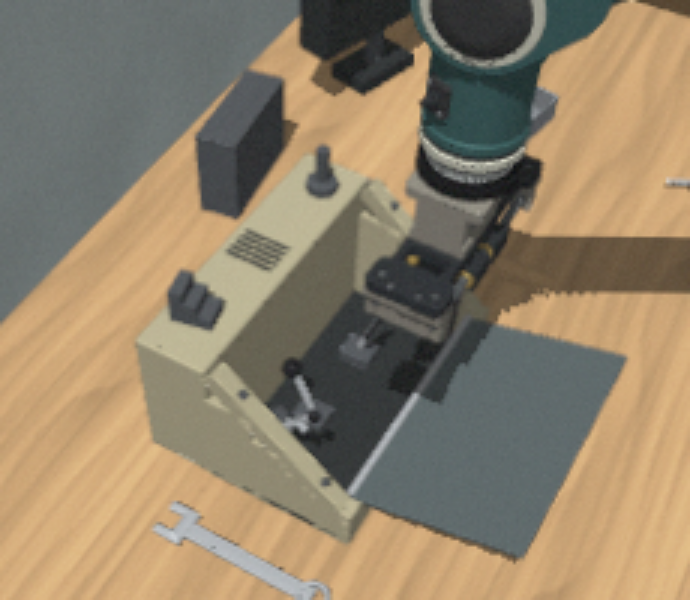

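View pics/wrist5.png

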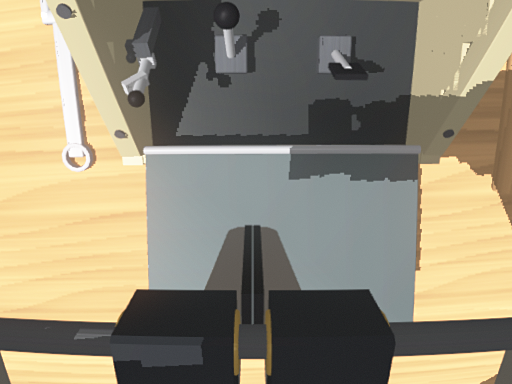

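View pics/scene5.png

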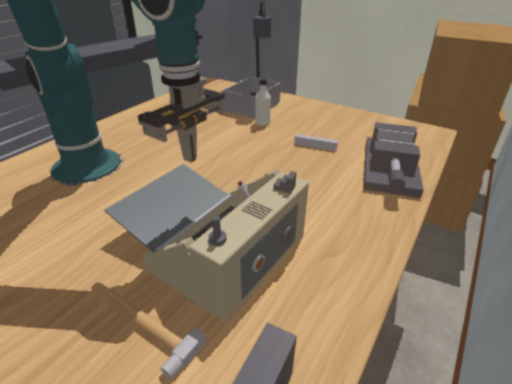

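Run:
```python
from h import *
o=robot.get_obs(); yaw=-.0452;R=np.array([[np.cos(yaw),-np.sin(yaw)],[np.sin(yaw),np.cos(yaw)]]);t=np.array([.5224,-.0539])
im=cv2.imread('pics/wrist5.png'); m=(im[:30,205:250].max(2)<45).astype(np.uint8)
n,l,s,c=cv2.connectedComponentsWithStats(m); k=1+s[1:,4].argmax(); print(s[k],c[k]+[205,0])
p=onz('wrist',(348,71),.067,o); print((p[:2]-t)@R)
for f in('side0','side5'):
    print(f)
a=cv2.imread('pics/side0.png').astype(int);b=cv2.imread('pics/side5.png').astype(int)
d=abs(a-b).max(2)
for nm,(x,y,w,h) in dict(spanner=(200,225,62,40),block=(204,148,24,24),stud=(250,106,14,18)).items(): print(nm,(d[y:y+h,x:x+w]>40).sum())
a=cv2.imread('pics/scene0.png').astype(int);b=cv2.imread('pics/scene5.png').astype(int);d=abs(a-b).max(2); print('hammer head',(d[330:376,160:208]>40).sum())
```

```text
[ 11   2  23  27 266] [230.28195489  15.05639098]
[ 0.06907855 -0.04983376]
side0
side5
spanner 0
block 0
stud 0
hammer head 0
```

```bash
python3 -c "
from bench import job
print(job.finish_job())"
```

```text
the job is handed in; nothing more can be done
None
```

The job is done and handed in at about 11.5 s of the 48 s allowed.

- **Hatch:** I pressed the rubber strip with the closed fingertips, with a peak reading of about 8.5 N. The hatch popped ajar on release. I then drew it over from behind its edge, and the pictures show it lying open towards the robot.
- **Ball lever:** I pushed the knob back until the arm stopped moving and the force rose to about 10 N. With the arm withdrawn, the wrist picture puts the knob at row 15, against a predicted 16.7 for 0.9 rad, so it is on its back stop.
- **Paddle lever:** it measures 69.1 mm into the box, against 69.2 mm before the ball lever was pushed.
- **Bystanders:** the spanner, step block, stud and hammer head show no changed pixels from the first pictures. The hammer's handle was in shadow and not compared.
- **At hand-in:** the gripper was clear above the open hatch, touching nothing.

One disagreement: my first box position from the fixed cameras had errors of up to 16 mm at one corner. I replaced it with a wrist-camera measurement that agreed within 5 mm before making contact.

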